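Find the corner of a rocking lock cover and weigh it down

TASK

The steel lock cover on the blue checking stand rocks because one of its corners has nothing under it. Press its corners gently one after another right down with the fingertips until you have felt the one that dips, then press another corner so that the plate rocks back level and stands firm. Finally set the brass weight upright on the corner that dips, so that its weight alone keeps that corner down, and let go; never press on the cover with more than about 20 N, nor drop anything on it, do not shift the cover about, and leave the other things where they lie.

Things in the scene. Friction and masses are not known exactly. Their poses are not given: they have to be found in the camera images.
- stand: Fixed blue cast stand, 192 x 156 mm, long side along x; floor 20 mm above the bench, rim 6 mm wide rising to 30 mm. Hidden under the cover are four hard rubber rest pads of 20 mm diameter, one below each corner point. Three reach 30 mm above the bench; one, a different one each time, is 6 mm lower and cannot be seen. Origin: centre of the underside, on the bench.
- cover: Loose steel plate, 164 x 128 x 4 mm, four round corner lobes, 0.5 to 0.7 kg, black keyhole. Origin: centre of underside, 30 mm above the bench; x along its long side, z up. Unloaded it lies level on three pads. About 1 to 1.5 N at the unsupported corner point dips it 5.5 to 6.5 mm (tilt about 0.09 rad) onto the low pad; let go, it comes back. The other three are firm (1 mm per 25 N).
- corner1 (a point): Point on the top face of the cover at a corner, marked with a black dot of 8 mm, above the centre of a rest pad; cover frame x +60 mm, y +42 mm. Corner 1 is diagonally opposite 3, and 2 opposite 4. Press here.
- corner2 (a point): Point on the top face of the cover at a corner, marked with a black dot of 8 mm, above the centre of a rest pad; cover frame x -60 mm, y +42 mm. Corner 1 is diagonally opposite 3, and 2 opposite 4. Press here.
- corner3 (a point): Point on the top face of the cover at a corner, marked with a black dot of 8 mm, above the centre of a rest pad; cover frame x -60 mm, y -42 mm. Corner 1 is diagonally opposite 3, and 2 opposite 4. Press here.
- corner4 (a point): Point on the top face of the cover at a corner, marked with a black dot of 8 mm, above the centre of a rest pad; cover frame x +60 mm, y -42 mm. Corner 1 is diagonally opposite 3, and 2 opposite 4. Press here.
- weight_knob (a point): Grip point of the loose brass weight (0.40 kg, upright on the bench): the weight is a disc of 44 mm diameter and 28 mm height with a plain round knob of 26 mm diameter on it reaching to 70 mm above the underside. This point is on the axis, 52 mm above the underside; z up.
- weight_foot (a point): Centre of the underside of the brass weight, where it stands.
- brush: Bystander: wire brush, wooden handle and dark bristles, about 245 x 32 x 42 mm, lying along its x on the robot's left. Origin: centre of its underside.
- driver: Bystander: screwdriver with yellow handle, 200 mm long, lying along its x on the robot's right.
- straps: Bystander: stack of bright hinge straps, 50 x 220 x 12 mm, long side along its y, beyond the stand. Origin: centre of its underside.
Mind the look-alikes: they are no part of the job. There is more than one size of the cover; the one meant has the size given above.

How it is judged:
By the outcome, as a careful person would: the job done as asked, in the order asked, and still so for the second after the job is handed in, with the robot touching nothing.
It also fails if it takes over 67 s, if anything falls off the work surface, if the arm or the gripper's body presses on something with over 40 N, if the wrist force passes 120 N, or if a joint passes its speed limit or range.

ROBOT

A 7-joint arm with a two-finger parallel gripper is mounted at the origin on the work surface. World frame = base frame: x ahead of the robot, y to its left, z up, the work surface at z = 0. Lengths are in m, angles in rad, forces in N, time in s.
With the tool pointing down it reaches from about 0.4 to 0.85 m from the base axis. Payload 4.5 kg.
Tool frame: the origin (TCP) lies between the finger pads; the fingertips stand 11 mm ahead of it and the grasp point (between the pads) lies 8 mm behind it (r.tip_reach is the distance from the TCP to the fingertips, in m); x points along the fingers, y is the direction in which the jaws open and shut, and the axes are right-handed (so a half turn about x gives the same grasp; the last joint's range is limited). The gripper opens to 88 mm and grips with 3 to 60 N. Pads are 18 mm wide; open, the fingers measure 123 mm over their backs; the gripper's body (75 mm by 187 mm) begins 45 mm behind the grasp point.
Start: joints at [-1.123, 0.689, -0.195, 1.565, 0.157, 0.902, -0.215], TCP at [0.251, 0.572, 0.218] pointing down, gripper open.
Joint ranges: [-3.01, 3.01], [-0.46, 2.08], [-1.47, 1.51], [0.13, 2.56], [-1, 4.14], [0.04, 2.09], [-2.66, 2.66]. Speed limits (rad/s): [2.57, 2.57, 3.14, 3.14, 3.14, 3.14, 3.14].

INTERFACE

Orientations are given as a unit quaternion [x, y, z, w].
In Python, from plant import r gives the robot as it stands.
- The arm moves only by the tool drive_tool, never from a script. Its argument "deltas" is a list of rows, each a list of 3 entries, a list of its own where there are three numbers: the turn, a rotation vector about the tool's x, y, z in degrees, then the shift along the tool's x, y, z in cm, then the finger opening in cm, from 0 to 8.81. A call has 1 to 12 rows; each row shifts and turns the commanded pose from where the row before left it, along the tool's axes as they then stand; what a row does not reach is not made up. A row lasts 1/12 s, in which the tool goes at most 41.7 mm and 7.16 degrees, less where a joint would pass 70% of its speed; a pose out of reach is approached as far as the arm can. A call is refused whole if a number of a shift passes 4.17 or a number of a turn 7.16, either way. A call with a gripper value outside its range is refused whole. The fingers move at their own pace and stop on an object; "force" is the grip in N (left out, the last holds). Time passes only in rows, so rows that do not move let the fingers close. It gives the time, the measured TCP pose, the force and the opening at its end, in the units of the state.
- r.get_state(): the state, without advancing time (a new reading comes with each control period).
- r.snapshot(name): name is "scene" or "top" or "wrist"; returns a dict with "color" (480x640x3 uint8, red, green, blue), "fov_y" (degrees; the focal length in pixels is half the picture's height over the tangent of half this angle, whatever the lens; pixels are square), "cx", "cy" (the principal point, pixels), "k1" (the pictures are not rectified: a ray, as slopes to the right and down, at radius r is drawn at 1 + k1 r^2 times it, then the intrinsics apply), "extrinsics" (4x4, takes a point from world to camera coordinates); the wrist camera has in their place "tool_from_camera" (4x4, takes a point from camera to tool coordinates, whose origin is the TCP and whose axes are the tool frame's). Camera axes: x right, y up, looking along -z (the intrinsics and any distortion apply to the point x, -y, -z); pixel columns grow to the right and rows downward; lengths in m; the calibration is good to about 2 mm. A picture is of the moment at which its call begins: read the wrist's pose just before it. There is no depth.
- r.finish_job(): hands the job in, once; it reports no verdict.
The state is a dict: "clock": time; "q": joint angles; "qd": joint speeds; "joint_torque": joint torques, N m; "tool_pos": TCP position; "eef_rot": TCP orientation; "contact_force": force on the tool from outside, world axes, zero at the start; "moment": the same for the moment, N m; "opening": opening from 0.0 (shut) to 1.0 (fully open).
Only numpy, scipy, OpenCV 4.12 (cv2) and the standard library are available. Lean on these libraries where they do the work, as an engineer would, in place of code of your own. Each camera call takes 0.05 s, during which the arm holds its last target. There are 200 camera calls.

## Working session

There is one attempt and no reset: what is moved stays moved. The work goes in short steps, Python scripts to look and compute and a tool call to move; the robot and the scene stay as the last step left them, time stands still between calls to the robot, and variables do not carry over. Pictures are saved under pics/ and viewed, about 8 in all and at most 12, crops included, and the job is handed in when it is done.

Besides the shell and the picture viewer there is one more tool, called after "Request:" in YAML: its name, and indented under it one key for each argument. drive_tool: Moves the arm, as the interface text tells. Its arguments: {"type":"object","properties":{"deltas":{"type":"array","items":{"type":"array"}},"force":{"type":"number"}},"required":["deltas"]}

```bash
ls; mkdir -p pics
cat > h.py <<'E'
import numpy as np, cv2
from scipy.spatial.transform import Rotation as R
from plant import r
def snap(name,fn=None):
    st=r.get_state(); s=r.snapshot(name); s['st']=st
    if fn: cv2.imwrite('pics/'+fn,s['color'][:,:,::-1])
    np.save('pics/'+name+'.npy',s,allow_pickle=True); return s
def load(name): return np.load('pics/'+name+'.npy',allow_pickle=True).item()
def T(s):
    if 'extrinsics' in s: return np.linalg.inv(np.array(s['extrinsics']))
    W=np.eye(4); W[:3,:3]=R.from_quat(s['st']['eef_rot']).as_matrix(); W[:3,3]=s['st']['tool_pos']
    return W@np.array(s['tool_from_camera'])
def ray(s,u,v):
    f=240/np.tan(np.radians(s['fov_y'])/2); K=np.array([[f,0,s['cx']],[0,f,s['cy']],[0,0,1]])
    p=cv2.undistortPointsIter(np.array([[[u,v]]],float),K,np.array([s['k1'],0,0,0,0.]),None,None,(3,50,1e-9))[0,0] if 0 else cv2.undistortPoints(np.array([[[u,v]]],float),K,np.array([s['k1'],0,0,0,0.]))[0,0]
    M=T(s); return M[:3,3],M[:3,:3]@np.array([p[0],-p[1],-1])
def on(s,u,v,z):
    o,d=ray(s,u,v); return o+d*(z-o[2])/d[2]
def proj(s,P):
    f=240/np.tan(np.radians(s['fov_y'])/2)
    c=np.linalg.inv(T(s))@np.append(P,1); a=np.array([c[0],-c[1]])/-c[2]
    return a*(1+s['k1']*(a@a))*f+[s['cx'],s['cy']]
E
python3 - <<'E'
from h import *
s=snap('scene','s1.png'); t=snap('top','t1.png'); print(s['fov_y'],s['k1'],t['fov_y'],t['k1'],T(t)[:3,3],T(s)[:3,3]); print(r.get_state())
E
```

```text
pics
44.562987192996445 -0.09445582772501854 49.1959202933774 -0.15412496737698325 [ 0.3946084  -0.05097937  1.04877671] [1.0230669  0.3362031  1.01908923]
{'clock': 0.1, 'q': array([-1.1231887 ,  0.68989779, -0.19452285,  1.5662449 ,  0.15729557,
        0.90250535, -0.21510668]), 'qd': array([ 8.29692096e-04, -3.75118122e-03,  1.64296044e-03, -3.64969474e-03,
       -9.02422071e-05, -1.95969584e-03, -8.40594703e-04]), 'joint_torque': array([-3.20415209e-03, -5.28507936e+01, -1.27154253e+00, -1.53835541e+01,
       -5.26426511e-02,  1.98696944e-03,  2.03965561e-05]), 'tool_pos': array([0.2511071 , 0.57167208, 0.21689049]), 'eef_rot': array([ 0.14465418,  0.69211004, -0.14582048,  0.69195032]), 'contact_force': array([ 0.36772254, -0.59139876,  0.69289356]), 'moment': array([ 0.01547912, -0.05924004, -0.01262462]), 'opening': 0.9983024741195435}
```

View pics/t1.png

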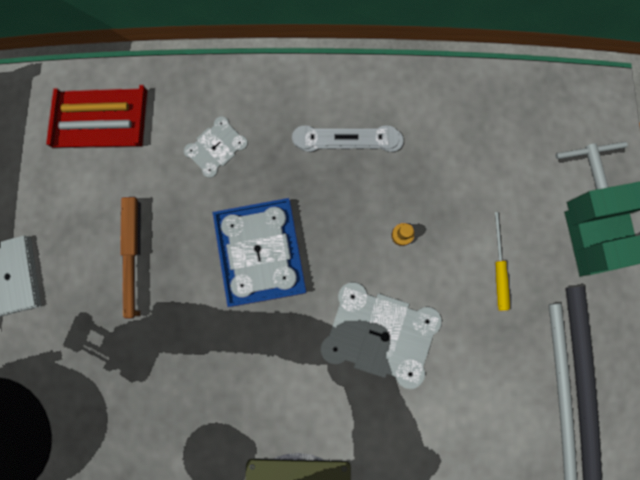

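View pics/s1.png

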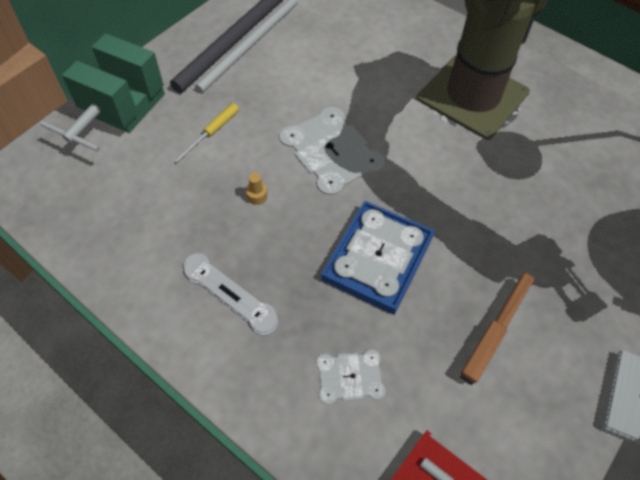

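Look-alikes, as pixels in the top view: small cover (215,147), cover on the blue stand (258,250), large cover (385,335) and strap plate (347,137). By the description I choose the one on the blue stand. The brass weight at (404,233) is the only one; the yellow screwdriver is at (502,285). Next I measure the dots and check the choice in one crop.

```bash
cat > m.py <<'E'
from h import *
def dots(s,guess,w=7):
    g=cv2.cvtColor(s['color'],cv2.COLOR_RGB2GRAY).astype(float); out=[]
    for u,v in guess:
        p=g[v-w:v+w+1,u-w:u+w+1]; wt=np.clip(np.median(p)-30-p,0,None)
        yy,xx=np.mgrid[v-w:v+w+1,u-w:u+w+1]
        out.append((np.sum(wt*xx)/wt.sum(),np.sum(wt*yy)/wt.sum()) if wt.sum()>0 else (np.nan,np.nan))
    return np.array(out)
def brass(s):
    h=cv2.cvtColor(s['color'],cv2.COLOR_RGB2HSV); m=cv2.inRange(h,(12,110,60),(24,255,255)); 
    n,l,st,c=cv2.connectedComponentsWithStats(m); return [(st[i],c[i].round(1)) for i in range(1,n) if st[i][4]>60]
E
python3 - <<'E'
from m import *
s=load('scene');t=load('top')
dt=dots(t,[(232,226),(274,217),(242,286),(284,277)],4)
P=np.array([on(t,u,v,.034) for u,v in dt]); print(dt.round(1)); print(P.round(4))
ds=dots(s,[tuple(proj(s,p).round().astype(int)) for p in P],5); Q=np.array([on(s,u,v,.034) for u,v in ds]); print(ds.round(1));print(Q.round(4))
for X in(P,Q): print('c',X.mean(0).round(4),[np.linalg.norm(X[a]-X[b]).round(4) for a,b in((0,1),(2,3),(0,2),(1,3))],np.degrees(np.arctan2(*(X[0]+X[1]-X[2]-X[3])[1::-1])))
for x in(t,s):
  for b in brass(x): print(b)
a=cv2.resize(t['color'][190:310,205:435],None,fx=3,fy=3,interpolation=2); b=cv2.resize(s['color'][160:320,230:450],(690,300))
cv2.imwrite('pics/c1.png',a[:,:,::-1])
E
```

```text
[[231.7 225.3]
 [273.5 217.6]
 [241.5 285.1]
 [283.8 277.4]]
[[0.5609 0.1397 0.034 ]
 [0.5774 0.0572 0.034 ]
 [0.4436 0.1161 0.034 ]
 [0.4597 0.034  0.034 ]]
[[386.5 284.3]
 [346.3 265.7]
 [411.4 235.6]
 [372.9 218.7]]
[[0.5622 0.139  0.034 ]
 [0.5787 0.0567 0.034 ]
 [0.4447 0.1155 0.034 ]
 [0.461  0.0333 0.034 ]]
c [0.5104 0.0867 0.034 ] [np.float64(0.0841), np.float64(0.0837), np.float64(0.1197), np.float64(0.1199)] 11.279883532488128
c [0.5117 0.0861 0.034 ] [np.float64(0.0839), np.float64(0.0838), np.float64(0.1198), np.float64(0.1199)] 11.298569299761626
(array([251,  25, 171,  13, 791], dtype=int32), array([322.1,  30.6]))
(array([127,  27,  60,   6, 114], dtype=int32), array([154.5,  28.9]))
(array([402,  28, 136,  15, 614], dtype=int32), array([472. ,  35.4]))
(array([126,  30,  73,   9, 291], dtype=int32), array([164.2,  34.7]))
(array([589,  45,  51,   7, 120], dtype=int32), array([617.6,  47.6]))
(array([ 60, 102,  68,  10, 525], dtype=int32), array([ 93.1, 106.7]))
(array([ 121,  197,   15,  121, 1488], dtype=int32), array([127.8, 252.7]))
(array([392, 223,  22,  22, 403], dtype=int32), array([402.8, 233.7]))
(array([  0,   0,  27,  57, 502], dtype=int32), array([ 9.2, 29.6]))
(array([  0,  92,  19,  26, 133], dtype=int32), array([  8.3, 104.9]))
(array([246, 173,  20,  31, 447], dtype=int32), array([255.8, 189.4]))
(array([  0, 252,  29,  27, 216], dtype=int32), array([ 14. , 264.5]))
(array([ 462,  274,   72,  108, 1688], dtype=int32), array([495.5, 331.3]))
```

View pics/c1.png

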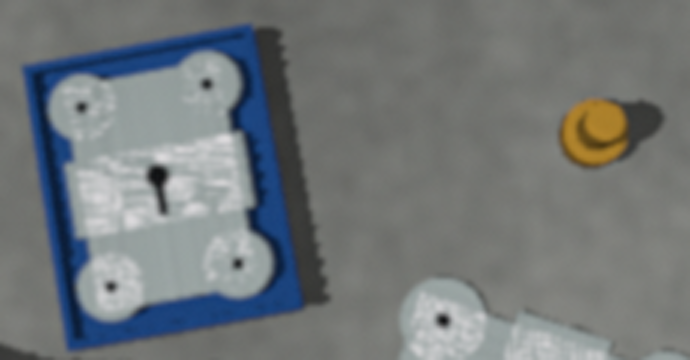

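The crop confirms it: the cover on the blue stand has dots at 84 x 120 mm, which matches, and its yaw is 11.3°. The weight is the brass knob. Now the weight position and the move numbers.

```bash
cat >> h.py <<'E'
C=dict(A=(.5615,.1393),B=(.578,.057),C=(.4442,.1158),D=(.4604,.0337))
def go(x,y,z,yaw=None):
    st=r.get_state(); M=R.from_quat(st['eef_rot']).as_matrix()
    d=np.array([x,y,z])-st['tool_pos']
    print('t',round(st['clock'],2),'tcp',st['tool_pos'].round(4),'y-axis yaw',np.degrees(np.arctan2(M[1,1],M[0,1])).round(2),'x axis',M[:,0].round(4),'F',st['contact_force'].round(2),'op',round(st['opening']*8.81,2))
    print('world d cm',(100*d).round(2),'tool d cm',(100*M.T@d).round(2))
E
python3 - <<'E'
from h import *
s=load('scene');t=load('top')
print('top: knobtop',on(t,406.7,231,.07).round(4),'disc',on(t,403.3,234,.024).round(4))
print('scene blob mid',on(s,255.8,189.4,.03).round(4))
h=cv2.cvtColor(s['color'],cv2.COLOR_RGB2HSV); m=cv2.inRange(h,(12,110,60),(24,255,255))[165:210,235:280]
for v in range(6,40,2): print(v+165,(np.flatnonzero(m[v])[[0,-1]]+235) if m[v].any() else '')
go(*C['A'],.10)
print(R.from_quat(r.get_state()['eef_rot']).as_matrix().round(3)); t=r.snapshot('wrist'); print(t['tool_from_camera'].round(3),t['fov_y'])
E
```

```text
top: knobtop [ 0.5484 -0.1996  0.07  ] disc [ 0.5495 -0.1998  0.024 ]
scene blob mid [ 0.5541 -0.1976  0.03  ]
171 
173 [253 256]
175 [250 259]
177 [249 259]
179 [250 260]
181 [250 260]
183 [250 261]
185 [249 264]
187 [248 265]
189 [247 265]
191 [246 265]
193 [246 265]
195 [247 265]
197 [248 265]
199 [248 264]
201 [250 263]
203 [254 259]
t 0.1 tcp [0.2511 0.5717 0.2169] y-axis yaw 66.29 x axis [-6.0e-04 -1.6e-03 -1.0e+00] F [ 0.37 -0.59  0.69] op 8.8
world d cm [ 31.04 -43.24 -11.69] tool d cm [ 11.74 -27.09  45.8 ]
[[-0.001  0.402  0.916]
 [-0.002  0.916 -0.402]
 [-1.    -0.002  0.   ]]
[[-0.001  0.282 -0.959 -0.167]
 [ 1.     0.    -0.001 -0.   ]
 [ 0.    -0.959 -0.282 -0.072]
 [ 0.     0.     0.     1.   ]] 59.22589352830867
```

Request:
drive_tool:
  deltas:
    - [[0,0,0],[0,-1.8,3.0],0]
    - [[0,0,0],[0,-1.8,3.0],0]
    - [[0,0,0],[0,-1.8,3.0],0]
    - [[0,0,0],[0,-1.8,3.0],0]
    - [[0,0,0],[0,-1.8,3.0],0]
    - [[0,0,0],[0,-1.8,3.0],0]
    - [[0,0,0],[0,-1.8,3.0],0]
    - [[0,0,0],[0,-1.8,3.0],0]
    - [[0,0,0],[0,-1.8,3.0],0]
    - [[0,0,0],[0,-1.8,3.0],0]
    - [[0,0,0],[0,-1.8,3.0],0]
    - [[0,0,0],[0,-1.8,3.0],0]
  force: 20

```text
clock: 1.15
tool_pos: [0.4947, 0.2281, 0.2175]
eef_rot: [0.145, 0.692, -0.145, 0.692]
contact_force: [0.8, 0.2, 0.6]
opening: 0.113
```

Run:
```python
from h import *
go(*C['A'],.10)
```

```text
t 1.15 tcp [0.4947 0.2281 0.2175] y-axis yaw 66.29 x axis [-3.e-04 -2.e-04 -1.e+00] F [0.84 0.15 0.61] op 0.99
world d cm [  6.68  -8.88 -11.75] tool d cm [11.75 -5.44  9.69]
```

Request:
drive_tool:
  deltas:
    - [[0,0,0],[2,-1.36,2.42],0]
    - [[0,0,0],[2,-1.36,2.42],0]
    - [[0,0,0],[2,-1.36,2.42],0]
    - [[0,0,0],[2,-1.36,2.43],0]
    - [[0,0,0],[2,0,0],0]
    - [[0,0,0],[1.75,0,0],0]
    - [[0,0,0],[2,0,0],0]
    - [[0,0,0],[1.5,0,0],0]
    - [[0,0,0],[0.8,0,0],0]
    - [[0,0,0],[0,0,0],0]
    - [[0,0,0],[0,0,0],0]

```text
clock: 2.07
tool_pos: [0.5609, 0.1411, 0.0571]
eef_rot: [0.145, 0.692, -0.145, 0.692]
contact_force: [0.4, 0.0, 0.1]
opening: 0.006
```

Run:
```python
from h import *
go(*C['A'],.045); snap('wrist','w1.png')
w=load('wrist')
for k in C: print(k,proj(w,(*C[k],.034)).round(1))
```

```text
t 2.07 tcp [0.5609 0.1411 0.0571] y-axis yaw 66.3 x axis [-3.e-04 -1.e-04 -1.e+00] F [0.43 0.03 0.12] op 0.05
world d cm [ 0.06 -0.18 -1.21] tool d cm [ 1.21 -0.14  0.13]
A [321.6 272.8]
B [190.4 358.6]
C [161.5  58.4]
D [ 30.5 171.8]
```

View pics/w1.png

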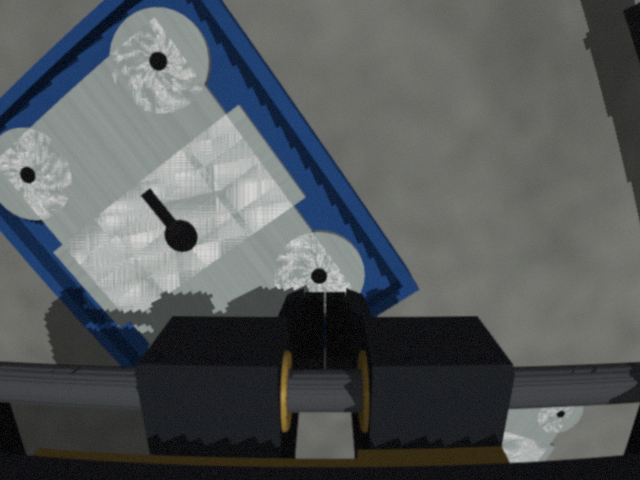

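Request:
drive_tool:
  deltas:
    - [[0,0,0],[0.4,-0.14,0.1],0]
    - [[0,0,0],[0.4,0,0],0]
    - [[0,0,0],[0.2,0,0],0]
    - [[0,0,0],[0,0,0],0]

```text
clock: 2.45
tool_pos: [0.5611, 0.1392, 0.0469]
eef_rot: [0.145, 0.692, -0.145, 0.692]
contact_force: [0.1, -0.3, -0.4]
opening: 0.007
```

Request:
drive_tool:
  deltas:
    - [[0,0,0],[0.05,0,0],0]
    - [[0,0,0],[0.05,0,0],0]
    - [[0,0,0],[0,0,0],0]

```text
clock: 2.7
tool_pos: [0.5613, 0.1394, 0.0461]
eef_rot: [0.145, 0.692, -0.145, 0.692]
contact_force: [-0.8, 0.0, -0.1]
opening: 0.007
```

Request:
drive_tool:
  deltas:
    - [[0,0,0],[0.05,0,0],0]
    - [[0,0,0],[0,0,0],0]

```text
clock: 2.87
tool_pos: [0.5613, 0.1394, 0.0456]
eef_rot: [0.145, 0.692, -0.145, 0.692]
contact_force: [0.2, 0.3, -0.0]
opening: 0.008
```

Request:
drive_tool:
  deltas:
    - [[0,0,0],[0.05,0,0],0]
    - [[0,0,0],[0,0,0],0]

```text
clock: 3.03
tool_pos: [0.5612, 0.1393, 0.0451]
eef_rot: [0.145, 0.692, -0.145, 0.692]
contact_force: [0.7, 0.2, -0.3]
opening: 0.008
```

Request:
drive_tool:
  deltas:
    - [[0,0,0],[0.04,0,0],0]
    - [[0,0,0],[0,0,0],0]

```text
clock: 3.2
tool_pos: [0.5612, 0.1393, 0.0447]
eef_rot: [0.145, 0.692, -0.145, 0.692]
contact_force: [-0.4, 0.1, -1.1]
opening: 0.004
```

Request:
drive_tool:
  deltas:
    - [[0,0,0],[0.04,0,0],0]
    - [[0,0,0],[0,0,0],0]

```text
clock: 3.37
tool_pos: [0.5612, 0.1394, 0.0443]
eef_rot: [0.145, 0.692, -0.145, 0.692]
contact_force: [-0.1, -0.2, -0.0]
opening: 0.001
```

Request:
drive_tool:
  deltas:
    - [[0,0,0],[0.03,0,0],0]
    - [[0,0,0],[0,0,0],0]

```text
clock: 3.53
tool_pos: [0.5612, 0.1393, 0.044]
eef_rot: [0.145, 0.692, -0.145, 0.692]
contact_force: [-0.1, -0.3, -0.5]
opening: 0.008
```

Request:
drive_tool:
  deltas:
    - [[0,0,0],[0.03,0,0],0]
    - [[0,0,0],[0,0,0],0]

```text
clock: 3.7
tool_pos: [0.5613, 0.1393, 0.0437]
eef_rot: [0.145, 0.692, -0.145, 0.692]
contact_force: [0.2, -0.4, -0.6]
opening: 0.007
```

Request:
drive_tool:
  deltas:
    - [[0,0,0],[0.04,0,0],0]
    - [[0,0,0],[0,0,0],0]

```text
clock: 3.87
tool_pos: [0.5613, 0.1393, 0.0433]
eef_rot: [0.145, 0.692, -0.145, 0.692]
contact_force: [0.1, 0.3, 0.3]
opening: 0.005
```

Request:
drive_tool:
  deltas:
    - [[0,0,0],[0.04,0,0],0]
    - [[0,0,0],[0,0,0],0]

```text
clock: 4.03
tool_pos: [0.5612, 0.1393, 0.0428]
eef_rot: [0.145, 0.692, -0.145, 0.692]
contact_force: [0.5, -0.1, 0.5]
opening: 0.003
```

Run:
```python
from h import *
print(r.tip_reach); F=[]
from m import dots
go(*C['A'],.045); w=snap('wrist','w2.png')
g=[tuple(proj(w,(*C[k],.034)).round().astype(int)) for k in 'CD']; print(g,dots(w,g,14).round(1))
```

```text
0.011
t 4.03 tcp [0.5612 0.1393 0.0428] y-axis yaw 66.29 x axis [-1.e-04  0.e+00 -1.e+00] F [ 0.5  -0.13  0.53] op 0.03
world d cm [ 0.03 -0.    0.22] tool d cm [-0.22  0.01  0.03]
[(np.int64(152), np.int64(51)), (np.int64(13), np.int64(174))] [[147.7  53.7]
 [  nan   nan]]
  return _methods._mean(a, axis=axis, dtype=dtype,
  ret = ret.dtype.type(ret / rcount)
```

View pics/w2.png

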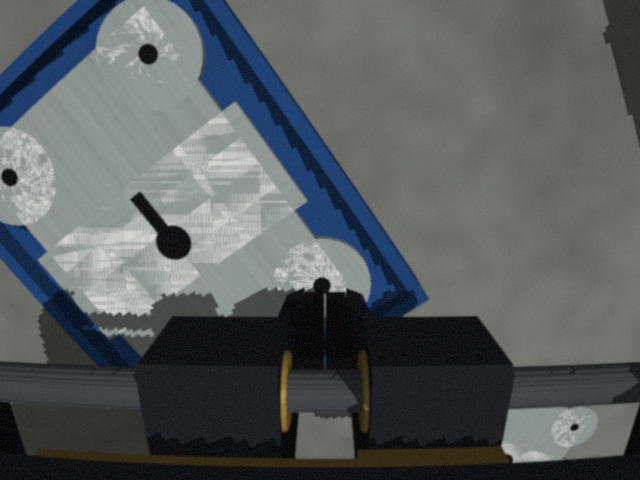

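Dot A sits right at the fingertip (321,285), at tip height 31.8 mm and with almost no force. Either it is dipping or there is a height offset. I carry on down in small steps.

Request:
drive_tool:
  deltas:
    - [[0,0,0],[0.04,0,0],0]
    - [[0,0,0],[0.04,0,0],0]
    - [[0,0,0],[0,0,0],0]

```text
clock: 4.33
tool_pos: [0.5612, 0.1393, 0.042]
eef_rot: [0.145, 0.692, -0.145, 0.692]
contact_force: [-0.3, -1.0, -0.4]
opening: 0.003
```

Request:
drive_tool:
  deltas:
    - [[0,0,0],[0.04,0,0],0]
    - [[0,0,0],[0.04,0,0],0]
    - [[0,0,0],[0,0,0],0]

```text
clock: 4.58
tool_pos: [0.5612, 0.1393, 0.0412]
eef_rot: [0.145, 0.692, -0.145, 0.692]
contact_force: [-0.4, 0.1, 0.9]
opening: 0.006
```

Request:
drive_tool:
  deltas:
    - [[0,0,0],[0.04,0,0],0]
    - [[0,0,0],[0,0,0],0]

```text
clock: 4.75
tool_pos: [0.5613, 0.1393, 0.0409]
eef_rot: [0.145, 0.692, -0.145, 0.692]
contact_force: [1.0, -0.6, -0.2]
opening: 0.004
```

Request:
drive_tool:
  deltas:
    - [[0,0,0],[0.04,0,0],0]
    - [[0,0,0],[0,0,0],0]

```text
clock: 4.92
tool_pos: [0.5612, 0.1393, 0.0404]
eef_rot: [0.145, 0.692, -0.145, 0.692]
contact_force: [0.7, -0.0, 0.4]
opening: 0.005
```

Fingertips are at 29.4 mm, already 4.6 mm under the level top face, so corner A is dipping. I carry it down to the low pad.

Request:
drive_tool:
  deltas:
    - [[0,0,0],[0.04,0,0],0]
    - [[0,0,0],[0.04,0,0],0]
    - [[0,0,0],[0,0,0],0]

```text
clock: 5.17
tool_pos: [0.5612, 0.1393, 0.0396]
eef_rot: [0.145, 0.692, -0.145, 0.692]
contact_force: [0.1, 0.2, -0.5]
opening: 0.008
```

Request:
drive_tool:
  deltas:
    - [[0,0,0],[0.04,0,0],0]
    - [[0,0,0],[0,0,0],0]

```text
clock: 5.33
tool_pos: [0.5612, 0.1393, 0.0392]
eef_rot: [0.145, 0.692, -0.145, 0.692]
contact_force: [0.4, -0.5, -0.3]
opening: 0.006
```

Request:
drive_tool:
  deltas:
    - [[0,0,0],[0.03,0,0],0]
    - [[0,0,0],[0,0,0],0]

```text
clock: 5.5
tool_pos: [0.5613, 0.1393, 0.039]
eef_rot: [0.145, 0.692, -0.145, 0.692]
contact_force: [0.1, -0.3, -0.0]
opening: 0.005
```

Run:
```python
from h import *
from m import dots
s=snap('scene')
a=np.array(s['color'])[200:320,310:450]; b=cv2.imread('pics/s1.png')[200:320,310:450,::-1]
cv2.imwrite('pics/c3.png',cv2.resize(np.hstack([b,a]),None,fx=2.8,fy=2.8,interpolation=2)[:,:,::-1])
for k in 'ABCD':
    p=proj(s,(*C[k],.034)).round().astype(int); print(k,p,dots(load('scene'),[p],5))
```

```text
A [387 284] [[388.29229122 281.20235546]]
B [347 266] [[346.22222222 265.71428571]]
C [412 236] [[nan nan]]
D [373 219] [[nan nan]]
```

View pics/c3.png

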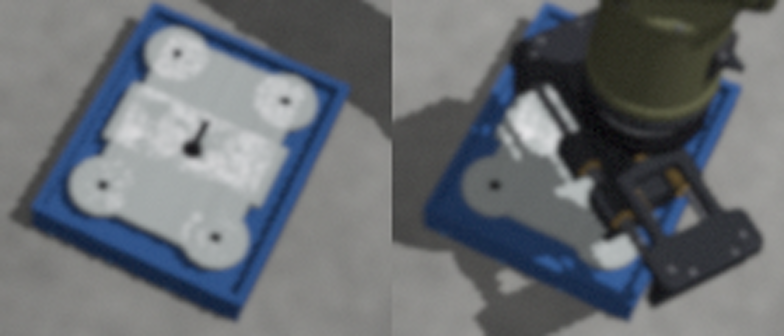

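Request:
drive_tool:
  deltas:
    - [[0,0,0],[0.03,0,0],0]
    - [[0,0,0],[0,0,0],0]

```text
clock: 5.72
tool_pos: [0.5612, 0.1393, 0.0387]
eef_rot: [0.145, 0.692, -0.145, 0.692]
contact_force: [0.5, 0.5, -0.0]
opening: 0.0
```

Request:
drive_tool:
  deltas:
    - [[0,0,0],[0.03,0,0],0]
    - [[0,0,0],[0,0,0],0]

```text
clock: 5.88
tool_pos: [0.5613, 0.1393, 0.0384]
eef_rot: [0.145, 0.692, -0.145, 0.692]
contact_force: [1.0, -0.0, -1.0]
opening: 0.002
```

Run:
```python
from h import *
st=r.get_state(); print(st['contact_force'],st['moment'],st['tool_pos'])
w=snap('wrist','w3.png'); cv2.imwrite('pics/w3c.png',cv2.resize(w['color'][200:400,200:450],None,fx=2,fy=2)[:,:,::-1])
```

```text
[ 0.98494707 -0.044791   -0.95629634] [ 0.02621984 -0.01425171  0.0303225 ] [0.56125888 0.13928934 0.03836902]
```

View pics/w3.png

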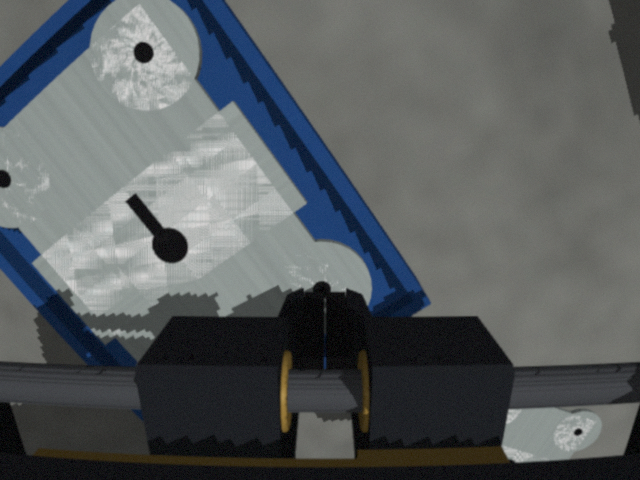

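Run:
```python
from h import *
w=load('wrist')
for dz in (.0428,.0384):
    w['st']['tool_pos'][2]=dz
    for k in 'AC': print(dz,k,[proj(w,(*C[k],z)).round(1) for z in (.034,.0294,.028,.0274)])
    print('tip',proj(w,(*w['st']['tool_pos'][:2],dz-.011)).round(1))
```

```text
0.0428 A [array([324.8, 282. ]), array([324.8, 278.2]), array([324.8, 277.1]), array([324.7, 276.6])]
0.0428 C [array([151.7,  51. ]), array([156. ,  52.6]), array([157.3,  53.1]), array([157.9,  53.3])]
tip [324.5 279.7]
0.0384 A [array([324.8, 285.8]), array([324.8, 281.8]), array([324.8, 280.7]), array([324.8, 280.2])]
0.0384 C [array([147.3,  49.5]), array([151.9,  51.1]), array([153.2,  51.6]), array([153.8,  51.8])]
tip [324.5 279.7]
```

The dot in the wrist view moved as an *un-dipped* plate would (285→288.5). So the real tips are still above the plate, the force is zero, and corner A has not been felt yet. I keep going down gently.

Request:
drive_tool:
  deltas:
    - [[0,0,0],[0.04,0,0],0]
    - [[0,0,0],[0.04,0,0],0]
    - [[0,0,0],[0,0,0],0]

```text
clock: 6.18
tool_pos: [0.5612, 0.1393, 0.0376]
eef_rot: [0.145, 0.692, -0.145, 0.692]
contact_force: [0.1, 0.4, 0.1]
opening: 0.001
```

Request:
drive_tool:
  deltas:
    - [[0,0,0],[0.04,0,0],0]
    - [[0,0,0],[0,0,0],0]

```text
clock: 6.35
tool_pos: [0.5612, 0.1393, 0.0371]
eef_rot: [0.145, 0.692, -0.145, 0.692]
contact_force: [-0.2, -0.3, 0.4]
opening: 0.006
```

Request:
drive_tool:
  deltas:
    - [[0,0,0],[0.04,0,0],0]
    - [[0,0,0],[0,0,0],0]

```text
clock: 6.52
tool_pos: [0.5612, 0.1393, 0.0368]
eef_rot: [0.145, 0.692, -0.145, 0.692]
contact_force: [-0.4, 0.1, 0.6]
opening: 0.003
```

Run:
```python
from h import *
s=load('scene'); w=load('wrist')
print([proj(s,(.5612,.1393,z)).round(1) for z in (.028,.034,.04,.05)])
for p in [(.011,0,0),(.011,.0175,0),(.011,0,-.009),(.011,0,.009),(0,0,-.009),(0.004,0,-.009)]:
    M=R.from_quat(w['st']['eef_rot']).as_matrix(); print(p,proj(w,M@np.array(p)+w['st']['tool_pos']).round(1))
go(*C['A'],.04)
```

```text
[array([386.6, 285.4]), array([386.9, 284. ]), array([387.3, 282.6]), array([387.9, 280.2])]
(0.011, 0, 0) [324.5 279.7]
(0.011, 0.0175, 0) [363.  279.7]
(0.011, 0, -0.009) [324.5 261. ]
(0.011, 0, 0.009) [324.5 297.9]
(0, 0, -0.009) [324.5 269.7]
(0.004, 0, -0.009) [324.5 266.4]
t 6.52 tcp [0.5612 0.1393 0.0368] y-axis yaw 66.29 x axis [-0.e+00  1.e-04 -1.e+00] F [-0.41  0.14  0.57] op 0.03
world d cm [ 0.03 -0.    0.32] tool d cm [-0.32  0.01  0.03]
```

Run:
```python
from h import *
s=snap('scene'); w=snap('wrist'); t=snap('top')
a=cv2.resize(s['color'][250:310,350:430],(400,300),interpolation=2)
b=cv2.resize(w['color'][230:410,230:470],(400,300),interpolation=2)
c=cv2.resize(t['color'][190:280,200:320],(400,300),interpolation=2)
d=cv2.resize(s['color'][200:320,300:460],(400,300),interpolation=2)
cv2.imwrite('pics/m1.png',np.vstack([np.hstack([a,b]),np.hstack([c,d])])[:,:,::-1])
for k in 'ABCD': print(k,proj(s,(*C[k],.034)).round(1),proj(t,(*C[k],.034)).round(1),proj(w,(*C[k],.034)).round(1))
print(r.get_state()['contact_force'])
```

```text
A [386.8 284.1] [231.9 225. ] [324.7 287.3]
B [346.6 265.5] [273.6 217.3] [180.7 380. ]
C [411.7 235.5] [241.7 284.7] [145.6  49. ]
D [373.2 218.6] [283.9 277.1] [  3.1 175.9]
[-0.14723928 -0.43336417  0.18947359]
```

View pics/m1.png

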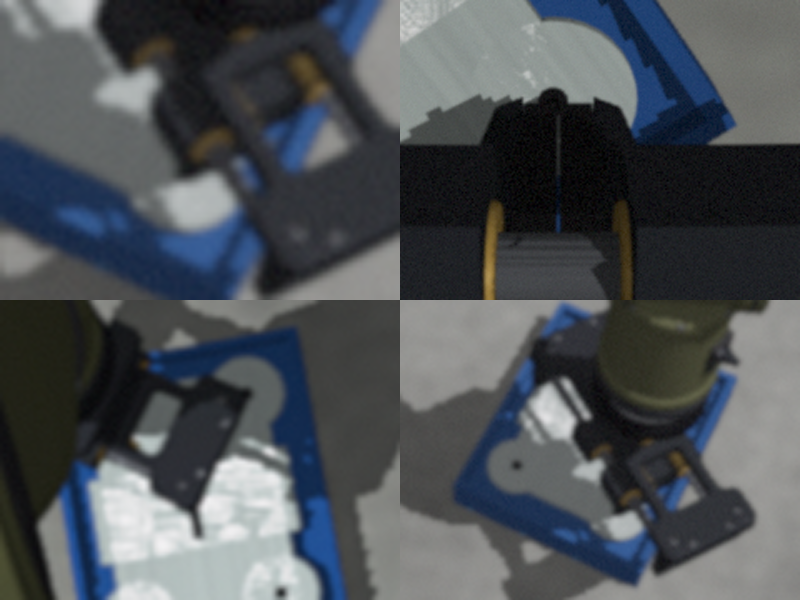

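Run:
```python
from h import *
from m import dots
w=load('wrist')
for f,z0 in (('w1',.0571),('w2',.0428),('w3',.0384),('now',.0368)):
    w['st']['tool_pos'][:]=(.5612,.1393,z0)
    if f=='w1': w['st']['tool_pos'][:]=(.5609,.1411,z0)
    im=w['color'] if f=='now' else cv2.imread(f'pics/{f}.png')[:,:,::-1]
    g=cv2.cvtColor(im,cv2.COLOR_RGB2GRAY)
    for k in 'CD':
        p=proj(w,(*C[k],.034)); q=proj(w,(*C[k],.040))
        x0=max(0,int(p[0])-25); y0=max(0,int(p[1])-20); m=(g[y0:y0+45,x0:x0+45]<60).astype(np.uint8)
        n,l,st,c=cv2.connectedComponentsWithStats(m); i=1+np.argmax(st[1:,4]) if n>1 else 0
        print(f,k,'pred34',p.round(1),'pred40',q.round(1),'obs',(c[i]+[x0,y0]).round(1),st[i].tolist(),'diff',(c[i]+[x0,y0]-p).round(1))
```

```text
w1 C pred34 [161.4  58.3] pred40 [156.1  56.6] obs [157.8  60.8] [14, 15, 17, 17, 224] diff [-3.6  2.5]
w1 D pred34 [ 30.4 171.7] pred40 [ 22.1 173.5] obs [ 27.4 174.6] [16, 16, 14, 16, 167] diff [-2.9  2.8]
w2 C pred34 [151.7  51.2] pred40 [145.7  49. ] obs [147.7  53.7] [13, 14, 18, 19, 274] diff [-4.   2.6]
w2 D pred34 [ 12.6 173.9] pred40 [  3.2 175.9] obs [  9.1 176.9] [2, 16, 15, 17, 190] diff [-3.5  3. ]
w3 C pred34 [147.3  49.6] pred40 [141.   47.3] obs [143.1  52.1] [12, 14, 19, 19, 280] diff [-4.3  2.5]
w3 D pred34 [  5.7 175.4] pred40 [ -4.  177.5] obs [  4.1 178.9] [0, 16, 10, 16, 144] diff [-1.6  3.5]
now C pred34 [145.7  49. ] pred40 [139.2  46.7] obs [141.4  51.6] [12, 13, 19, 20, 297] diff [-4.3  2.6]
now D pred34 [  3.2 175.9] pred40 [ -6.7 178.1] obs [  2.8 179.6] [0, 16, 8, 17, 101] diff [-0.4  3.7]
```

The far corner D has not risen, so the plate is still untouched and the closed fingertips are shorter than nominal. I continue in small guarded steps.

Request:
drive_tool:
  deltas:
    - [[0,0,0],[0.04,0,0],0]
    - [[0,0,0],[0,0,0],0]

```text
clock: 6.83
tool_pos: [0.5613, 0.1393, 0.0364]
eef_rot: [0.145, 0.692, -0.145, 0.692]
contact_force: [1.5, -0.3, 0.4]
opening: 0.005
```

Request:
drive_tool:
  deltas:
    - [[0,0,0],[0.04,0,0],0]
    - [[0,0,0],[0,0,0],0]

```text
clock: 7.0
tool_pos: [0.5613, 0.1393, 0.036]
eef_rot: [0.145, 0.692, -0.145, 0.692]
contact_force: [-1.2, -0.4, 0.3]
opening: 0.004
```

Request:
drive_tool:
  deltas:
    - [[0,0,0],[0.03,0,0],0]
    - [[0,0,0],[0,0,0],0]

```text
clock: 7.17
tool_pos: [0.5612, 0.1393, 0.0357]
eef_rot: [0.145, 0.692, -0.145, 0.692]
contact_force: [0.4, -0.0, 0.2]
opening: 0.006
```

Request:
drive_tool:
  deltas:
    - [[0,0,0],[-2,0,0],4]
    - [[0,0,0],[-2,0,0],4]
    - [[0,0,0],[0,0,0],4]
    - [[0,0,0],[0,0,0],4]
    - [[0,0,0],[0,0,0],4]
    - [[0,0,0],[0,0,0],4]
    - [[0,0,0],[0,0,0],4]

```text
clock: 7.75
tool_pos: [0.5606, 0.1391, 0.0748]
eef_rot: [0.145, 0.693, -0.146, 0.692]
contact_force: [-0.3, 0.4, 0.5]
opening: 0.455
```

Run:
```python
from h import *
go(*C['A'],.04); w=snap('wrist'); s=snap('scene'); im=w['color'].copy()
M=R.from_quat(w['st']['eef_rot']).as_matrix(); op=w['st']['opening']*.0881
for sy in (-1,1):
  for p in [(.011,sy*op/2,-.009),(.011,sy*op/2,.009),(-.008,sy*op/2,-.009),(-.008,sy*op/2,.009)]:
    q=proj(w,M@np.array(p)+w['st']['tool_pos']).round().astype(int); cv2.circle(im,tuple(int(a) for a in q),3,(255,0,0) if p[0]>0 else (0,255,0),1)
b=cv2.resize(s['color'][210:330,330:450],(460,460),interpolation=2)
cv2.imwrite('pics/m2.png',np.hstack([im[:460,150:490],b])[:,:,::-1])
```

```text
t 7.75 tcp [0.5606 0.1391 0.0748] y-axis yaw 66.3 x axis [-1.5e-03 -5.0e-04 -1.0e+00] F [-0.29  0.37  0.48] op 4.01
world d cm [ 0.09  0.02 -3.48] tool d cm [3.48 0.06 0.08]
```

View pics/m2.png

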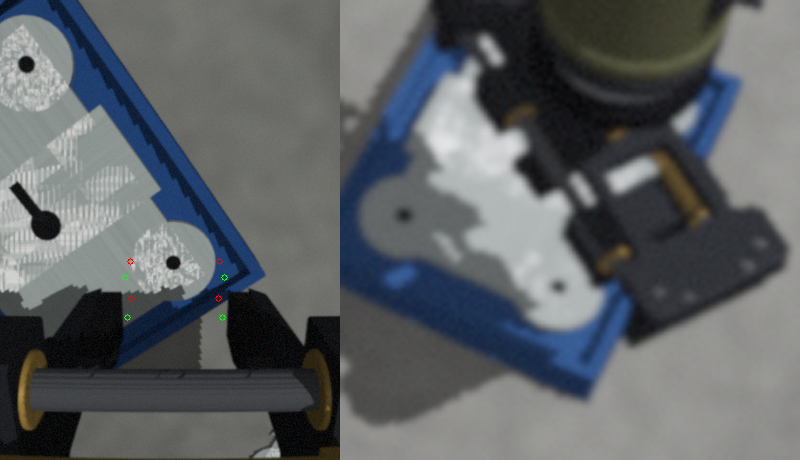

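The wrist view settles it. With a 4 cm opening the tips show at row 291 and 107 px apart, against 88 px predicted (red), so the real fingertips sit about 34 mm behind the nominal point (tool x ≈ -0.024). I expect contact near TCP z ≈ 0.010.

Request:
drive_tool:
  deltas:
    - [[0,0,0],[1,0.06,0.08],0]
    - [[0,0,0],[1.5,0,0],0]
    - [[0,0,0],[1.5,0,0],0]
    - [[0,0,0],[1,0,0],0]
    - [[0,0,0],[0.5,0,0],0]
    - [[0,0,0],[0.1,0,0],0]
    - [[0,0,0],[0,0,0],0]

```text
clock: 8.43
tool_pos: [0.5621, 0.1396, 0.0194]
eef_rot: [0.145, 0.692, -0.145, 0.692]
contact_force: [-0.1, -0.5, 0.7]
opening: 0.006
```

Request:
drive_tool:
  deltas:
    - [[0,0,0],[0.05,0,0],0]
    - [[0,0,0],[0.05,0,0],0]
    - [[0,0,0],[0,0,0],0]

```text
clock: 8.68
tool_pos: [0.5626, 0.1397, 0.0192]
eef_rot: [0.145, 0.692, -0.145, 0.692]
contact_force: [0.3, 0.2, -0.4]
opening: 0.008
```

Request:
drive_tool:
  deltas:
    - [[0,0,0],[0.05,0,0],0]
    - [[0,0,0],[0,0,0],0]

```text
clock: 8.85
tool_pos: [0.5624, 0.1396, 0.0185]
eef_rot: [0.145, 0.692, -0.145, 0.692]
contact_force: [0.2, 0.1, 0.8]
opening: 0.004
```

Request:
drive_tool:
  deltas:
    - [[0,0,0],[0.05,0,0],0]
    - [[0,0,0],[0.05,0,0],0]
    - [[0,0,0],[0,0,0],0]

```text
clock: 9.1
tool_pos: [0.5622, 0.1395, 0.0172]
eef_rot: [0.145, 0.692, -0.145, 0.692]
contact_force: [-0.4, 0.0, -0.6]
opening: -0.003
```

Request:
drive_tool:
  deltas:
    - [[0,0,0],[0.05,0,0],0]
    - [[0,0,0],[0.05,0,0],0]
    - [[0,0,0],[0,0,0],0]

```text
clock: 9.35
tool_pos: [0.5622, 0.1395, 0.0161]
eef_rot: [0.145, 0.692, -0.145, 0.692]
contact_force: [-0.9, -0.2, 0.8]
opening: 0.01
```

```bash
cat > chk.py <<'E'
from h import *
def chk():
    go(*C['A'],.01); w=snap('wrist'); g=cv2.cvtColor(w['color'],cv2.COLOR_RGB2GRAY)
    for k in 'ABCD':
        p=proj(w,(*C[k],.034))
        if not(-5<p[0]<640 and -5<p[1]<330): continue
        x0=max(0,int(p[0])-28); y0=max(0,int(p[1])-22); m=(g[y0:y0+50,x0:x0+50]<60).astype(np.uint8)
        n,l,st,c=cv2.connectedComponentsWithStats(m)
        for i in range(1,n):
            if st[i,4]>60: print(k,'pred34',p.round(1),'pred40',proj(w,(*C[k],.040)).round(1),'pred28',proj(w,(*C[k],.028)).round(1),'obs',(c[i]+[x0,y0]).round(1),st[i].tolist())
E
python3 -c "
from chk import *;chk()"
```

```text
t 9.35 tcp [0.5622 0.1395 0.0161] y-axis yaw 66.29 x axis [-1.e-04  0.e+00 -1.e+00] F [-0.92 -0.2   0.82] op 0.09
world d cm [-0.07 -0.02 -0.61] tool d cm [ 0.61 -0.05 -0.05]
A pred34 [323.3 306.3] pred40 [323.3 313.3] pred28 [323.3 299.9] obs [319.4 312.5] [0, 5, 50, 45, 2102]
C pred34 [119.3  38. ] pred40 [110.9  34.9] pred28 [127.1  40.8] obs [114.5  41. ] [13, 15, 22, 23, 383]
```

Request:
drive_tool:
  deltas:
    - [[0,0,0],[0.05,0,0],0]
    - [[0,0,0],[0.05,0,0],0]
    - [[0,0,0],[0,0,0],0]

```text
clock: 9.65
tool_pos: [0.5622, 0.1396, 0.0151]
eef_rot: [0.145, 0.692, -0.145, 0.692]
contact_force: [-0.5, 0.4, 0.0]
opening: 0.002
```

Request:
drive_tool:
  deltas:
    - [[0,0,0],[0.04,0,0],0]
    - [[0,0,0],[0,0,0],0]

```text
clock: 9.82
tool_pos: [0.5622, 0.1396, 0.0148]
eef_rot: [0.145, 0.692, -0.145, 0.692]
contact_force: [-0.5, 0.1, -0.3]
opening: 0.006
```

Request:
drive_tool:
  deltas:
    - [[0,0,0],[0.04,0,0],0]
    - [[0,0,0],[0,0,0],0]

```text
clock: 9.98
tool_pos: [0.5622, 0.1396, 0.0143]
eef_rot: [0.145, 0.692, -0.145, 0.692]
contact_force: [0.1, 0.6, 0.1]
opening: 0.003
```

Request:
drive_tool:
  deltas:
    - [[0,0,0],[0.04,0,0],0]
    - [[0,0,0],[0,0,0],0]

```text
clock: 10.15
tool_pos: [0.5622, 0.1395, 0.014]
eef_rot: [0.145, 0.692, -0.145, 0.692]
contact_force: [0.0, -0.1, 0.7]
opening: 0.002
```

Request:
drive_tool:
  deltas:
    - [[0,0,0],[0.04,0,0],0]
    - [[0,0,0],[0,0,0],0]

```text
clock: 10.32
tool_pos: [0.5622, 0.1396, 0.0136]
eef_rot: [0.145, 0.692, -0.145, 0.692]
contact_force: [-0.1, -0.2, 0.4]
opening: 0.009
```

Request:
drive_tool:
  deltas:
    - [[0,0,0],[0.04,0,0],0]
    - [[0,0,0],[0,0,0],0]

```text
clock: 10.48
tool_pos: [0.5623, 0.1396, 0.0132]
eef_rot: [0.145, 0.692, -0.145, 0.692]
contact_force: [-0.6, 0.6, 0.2]
opening: 0.004
```

Request:
drive_tool:
  deltas:
    - [[0,0,0],[0.04,0,0],0]
    - [[0,0,0],[0,0,0],0]

```text
clock: 10.65
tool_pos: [0.5623, 0.1396, 0.0131]
eef_rot: [0.145, 0.692, -0.145, 0.692]
contact_force: [-0.5, -1.2, 3.5]
opening: 0.003
```

Request:
drive_tool:
  deltas:
    - [[0,0,0],[0.04,0,0],0]
    - [[0,0,0],[0,0,0],0]

```text
clock: 10.82
tool_pos: [0.5623, 0.1396, 0.013]
eef_rot: [0.145, 0.692, -0.145, 0.692]
contact_force: [-1.6, -0.3, 6.1]
opening: 0.004
```

Request:
drive_tool:
  deltas:
    - [[0,0,0],[0.04,0,0],0]
    - [[0,0,0],[0,0,0],0]

```text
clock: 10.98
tool_pos: [0.5623, 0.1396, 0.0128]
eef_rot: [0.145, 0.692, -0.145, 0.692]
contact_force: [-0.9, -0.4, 8.3]
opening: 0.007
```

```bash
python3 -c "
from chk import *;chk()"
```

```text
t 10.98 tcp [0.5623 0.1396 0.0128] y-axis yaw 66.29 x axis [ 5.e-04 -0.e+00 -1.e+00] F [-0.9  -0.44  8.27] op 0.07
world d cm [-0.08 -0.03 -0.28] tool d cm [ 0.28 -0.06 -0.07]
A pred34 [323.1 309.8] pred40 [323.1 317. ] pred28 [323.1 303.1] obs [319.4 314.3] [0, 2, 50, 48, 2219]
C pred34 [114.5  36. ] pred40 [105.7  32.9] pred28 [122.6  38.9] obs [109.6  39.3] [13, 15, 22, 24, 411]
```

Corner A is firm: contact at TCP z = 0.0132, rising stiffly to 8.3 N, so the tips are at tool x ≈ -0.021. Next is corner B.

Request:
drive_tool:
  deltas:
    - [[0,0,0],[-1,0,0],0]
    - [[0,0,0],[-1,0,0],0]
    - [[0,0,0],[0,-2.32,1.58],0]
    - [[0,0,0],[0,-2.31,1.59],0]
    - [[0,0,0],[0,-2.31,1.59],0]
    - [[0,0,0],[0.8,0,0],0]
    - [[0,0,0],[0.6,0,0],0]
    - [[0,0,0],[0.2,0,0],0]
    - [[0,0,0],[0,0,0],0]
    - [[0,0,0],[0,0,0],0]

```text
clock: 11.87
tool_pos: [0.5776, 0.0589, 0.016]
eef_rot: [0.145, 0.692, -0.144, 0.692]
contact_force: [-0.0, 0.1, 1.0]
opening: 0.004
```

Request:
drive_tool:
  deltas:
    - [[0,0,0],[0.04,0,0],0]
    - [[0,0,0],[0.04,0,0],0]
    - [[0,0,0],[0,0,0],0]

```text
clock: 12.12
tool_pos: [0.578, 0.0574, 0.0153]
eef_rot: [0.145, 0.692, -0.145, 0.692]
contact_force: [-0.1, 0.3, -0.1]
opening: 0.005
```

```bash
python3 -c "
from chk import *
go(*C['B'],.0132)"
```

```text
t 12.12 tcp [0.578  0.0574 0.0153] y-axis yaw 66.34 x axis [ 2.e-04  2.e-04 -1.e+00] F [-0.14  0.33 -0.06] op 0.04
world d cm [ 0.   -0.04 -0.21] tool d cm [ 0.21 -0.04  0.02]
```

Now the guarded press on B.

Request:
drive_tool:
  deltas:
    - [[0,0,0],[0.04,0,0],0]
    - [[0,0,0],[0.04,0,0],0]
    - [[0,0,0],[0,0,0],0]

```text
clock: 12.37
tool_pos: [0.5779, 0.0569, 0.0144]
eef_rot: [0.145, 0.692, -0.145, 0.692]
contact_force: [0.9, 0.6, -0.5]
opening: 0.007
```

Request:
drive_tool:
  deltas:
    - [[0,0,0],[0.04,0,0],0]
    - [[0,0,0],[0.04,0,0],0]
    - [[0,0,0],[0,0,0],0]

```text
clock: 12.62
tool_pos: [0.5778, 0.0568, 0.0135]
eef_rot: [0.145, 0.692, -0.145, 0.692]
contact_force: [0.4, -0.2, 0.8]
opening: 0.005
```

Request:
drive_tool:
  deltas:
    - [[0,0,0],[0.04,0,0],0]
    - [[0,0,0],[0.04,0,0],0]
    - [[0,0,0],[0,0,0],0]

```text
clock: 12.87
tool_pos: [0.578, 0.0568, 0.0128]
eef_rot: [0.145, 0.692, -0.145, 0.692]
contact_force: [-0.7, 0.2, 0.1]
opening: 0.008
```

Request:
drive_tool:
  deltas:
    - [[0,0,0],[0.04,0,0],0]
    - [[0,0,0],[0,0,0],0]

```text
clock: 13.03
tool_pos: [0.578, 0.0568, 0.0124]
eef_rot: [0.145, 0.692, -0.145, 0.692]
contact_force: [0.7, -0.9, 1.9]
opening: 0.005
```

Request:
drive_tool:
  deltas:
    - [[0,0,0],[0.04,0,0],0]
    - [[0,0,0],[0,0,0],0]

```text
clock: 13.2
tool_pos: [0.578, 0.0568, 0.012]
eef_rot: [0.145, 0.692, -0.145, 0.692]
contact_force: [0.0, -0.6, 1.4]
opening: 0.003
```

Request:
drive_tool:
  deltas:
    - [[0,0,0],[0.04,0,0],0]
    - [[0,0,0],[0,0,0],0]

```text
clock: 13.37
tool_pos: [0.578, 0.0568, 0.0116]
eef_rot: [0.145, 0.692, -0.145, 0.692]
contact_force: [-0.6, -0.2, 1.5]
opening: 0.004
```

Request:
drive_tool:
  deltas:
    - [[0,0,0],[0.04,0,0],0]
    - [[0,0,0],[0,0,0],0]

```text
clock: 13.53
tool_pos: [0.578, 0.0568, 0.0112]
eef_rot: [0.145, 0.692, -0.145, 0.692]
contact_force: [0.6, -1.1, 1.7]
opening: 0.005
```

B gives way at about 1.5 N, so this is the dipping corner. I press it right down to the low pad.

Request:
drive_tool:
  deltas:
    - [[0,0,0],[0.05,0,0],0]
    - [[0,0,0],[0.05,0,0],0]
    - [[0,0,0],[0.05,0,0],0]
    - [[0,0,0],[0.05,0,0],0]
    - [[0,0,0],[0,0,0],0]

```text
clock: 13.95
tool_pos: [0.578, 0.0568, 0.0091]
eef_rot: [0.145, 0.692, -0.145, 0.692]
contact_force: [1.0, -1.0, 0.7]
opening: 0.005
```

Request:
drive_tool:
  deltas:
    - [[0,0,0],[0.05,0,0],0]
    - [[0,0,0],[0.05,0,0],0]
    - [[0,0,0],[0,0,0],0]

```text
clock: 14.2
tool_pos: [0.5781, 0.0568, 0.0086]
eef_rot: [0.145, 0.692, -0.145, 0.692]
contact_force: [-0.7, -0.8, 4.7]
opening: 0.004
```

Request:
drive_tool:
  deltas:
    - [[0,0,0],[0.05,0,0],0]
    - [[0,0,0],[0,0,0],0]

```text
clock: 14.37
tool_pos: [0.5781, 0.0568, 0.0084]
eef_rot: [0.145, 0.692, -0.145, 0.692]
contact_force: [-0.5, -0.5, 7.7]
opening: 0.008
```

Request:
drive_tool:
  deltas:
    - [[0,0,0],[0.04,0,0],0]
    - [[0,0,0],[0,0,0],0]

```text
clock: 14.53
tool_pos: [0.5781, 0.0568, 0.0083]
eef_rot: [0.145, 0.692, -0.145, 0.692]
contact_force: [-0.8, -2.1, 10.8]
opening: 0.005
```

Request:
drive_tool:
  deltas:
    - [[0,0,0],[0.04,0,0],0]
    - [[0,0,0],[0,0,0],0]

```text
clock: 14.7
tool_pos: [0.5781, 0.0567, 0.0081]
eef_rot: [0.145, 0.692, -0.145, 0.692]
contact_force: [-0.8, -0.9, 12.7]
opening: 0.005
```

B bottomed on the low pad at TCP z ≈ 0.0086, about 5 mm lower, and then stood firm at 12.7 N. I let it come back slowly, then press the diagonally opposite corner C.

Request:
drive_tool:
  deltas:
    - [[0,0,0],[-0.2,0,0],0]
    - [[0,0,0],[-0.2,0,0],0]
    - [[0,0,0],[-0.2,0,0],0]
    - [[0,0,0],[-0.4,0,0],0]
    - [[0,0,0],[-1.4,0,0],0]
    - [[0,0,0],[0,0,-2.44],0]
    - [[0,0,0],[0,0,-2.44],0]
    - [[0,0,0],[0,0,-2.44],0]
    - [[0,0,0],[0,0.02,-2.44],0]
    - [[0,0,0],[0,0,-2.44],0]
    - [[0,0,0],[0,0,-2.43],0]
    - [[0,0,0],[0,0,0],0]

```text
clock: 15.7
tool_pos: [0.4382, 0.1181, 0.0309]
eef_rot: [0.143, 0.695, -0.144, 0.69]
contact_force: [-1.4, -0.5, -0.3]
opening: 0.009
```

Request:
drive_tool:
  deltas:
    - [[0,0,0],[0.8,0,0],0]
    - [[0,0,0],[0.5,0,0],0]
    - [[0,0,0],[0.1,0,0],0]
    - [[0,0,0],[0,0,0],0]

```text
clock: 16.03
tool_pos: [0.4448, 0.1153, 0.0161]
eef_rot: [0.146, 0.692, -0.146, 0.692]
contact_force: [-0.9, 0.0, 1.0]
opening: 0.004
```

```bash
python3 -c "
from chk import *
go(*C['C'],.0132)"
```

```text
t 16.03 tcp [0.4448 0.1153 0.0161] y-axis yaw 66.21 x axis [-0.e+00 -3.e-04 -1.e+00] F [-0.95  0.04  1.02] op 0.04
world d cm [-0.06  0.05 -0.29] tool d cm [ 0.29  0.02 -0.07]
```

Request:
drive_tool:
  deltas:
    - [[0,0,0],[0.05,0,0],0]
    - [[0,0,0],[0.05,0,0],0]
    - [[0,0,0],[0.05,0,0],0]
    - [[0,0,0],[0,0,0],0]

```text
clock: 16.37
tool_pos: [0.4442, 0.1158, 0.0154]
eef_rot: [0.145, 0.692, -0.145, 0.692]
contact_force: [-1.1, 0.8, 0.2]
opening: 0.0
```

Request:
drive_tool:
  deltas:
    - [[0,0,0],[0.04,0,0],0]
    - [[0,0,0],[0.04,0,0],0]
    - [[0,0,0],[0,0,0],0]

```text
clock: 16.62
tool_pos: [0.4441, 0.1159, 0.0146]
eef_rot: [0.145, 0.692, -0.145, 0.692]
contact_force: [-0.4, -0.3, 0.1]
opening: 0.003
```

Request:
drive_tool:
  deltas:
    - [[0,0,0],[0.04,0,0],0]
    - [[0,0,0],[0.04,0,0],0]
    - [[0,0,0],[0,0,0],0]

```text
clock: 16.87
tool_pos: [0.444, 0.1159, 0.0138]
eef_rot: [0.145, 0.692, -0.145, 0.692]
contact_force: [-0.4, 0.1, -0.6]
opening: 0.007
```

Request:
drive_tool:
  deltas:
    - [[0,0,0],[0.04,0,0],0]
    - [[0,0,0],[0,0,0],0]

```text
clock: 17.03
tool_pos: [0.444, 0.1159, 0.0134]
eef_rot: [0.145, 0.692, -0.145, 0.692]
contact_force: [-0.7, 0.8, -0.3]
opening: 0.007
```

Request:
drive_tool:
  deltas:
    - [[0,0,0],[0.04,0,0],0]
    - [[0,0,0],[0,0,0],0]

```text
clock: 17.2
tool_pos: [0.444, 0.1159, 0.0132]
eef_rot: [0.145, 0.692, -0.145, 0.692]
contact_force: [0.2, -1.8, 2.8]
opening: 0.008
```

Request:
drive_tool:
  deltas:
    - [[0,0,0],[0.04,0,0],0]
    - [[0,0,0],[0,0,0],0]

```text
clock: 17.37
tool_pos: [0.444, 0.1159, 0.013]
eef_rot: [0.145, 0.692, -0.145, 0.692]
contact_force: [-0.1, -0.1, 7.3]
opening: 0.003
```

Request:
drive_tool:
  deltas:
    - [[0,0,0],[0.04,0,0],0]
    - [[0,0,0],[0,0,0],0]

```text
clock: 17.53
tool_pos: [0.4441, 0.1159, 0.0129]
eef_rot: [0.145, 0.692, -0.145, 0.692]
contact_force: [-1.3, 0.1, 11.4]
opening: 0.005
```

Request:
drive_tool:
  deltas:
    - [[0,0,0],[0.04,0,0],0]
    - [[0,0,0],[0,0,0],0]

```text
clock: 17.7
tool_pos: [0.4441, 0.1159, 0.0127]
eef_rot: [0.145, 0.692, -0.145, 0.692]
contact_force: [-1.5, 0.1, 13.6]
opening: 0.004
```

C is firm at the same level as A: contact 0.0133, rising stiffly to 13.6 N. So the plate is level and B (far, right-hand) is the dipping corner. Next, the weight.

Request:
drive_tool:
  deltas:
    - [[0,0,0],[-0.3,0,0],0]
    - [[0,0,0],[-4,0,0],0]
    - [[0,0,0],[-4,0,0],0]
    - [[0,0,0],[-4,0,0],0]
    - [[0,0,0],[0,0,0],0]

```text
clock: 18.12
tool_pos: [0.4472, 0.1168, 0.1403]
eef_rot: [0.147, 0.689, -0.144, 0.695]
contact_force: [0.7, 0.3, 0.3]
opening: 0.006
```

Request:
drive_tool:
  deltas:
    - [[0,0,0],[0,-2.46,2.23],7]
    - [[0,0,0],[0,-2.46,2.23],7]
    - [[0,0,0],[0,-2.46,2.23],7]
    - [[0,0,0],[0,-2.46,2.23],7]
    - [[0,0,0],[0,-2.46,2.23],7]
    - [[0,0,0],[0,-2.46,2.23],7]
    - [[0,0,0],[0,-2.46,2.23],7]
    - [[0,0,0],[0,-2.46,2.23],7]
    - [[0,0,0],[0,-2.46,2.23],7]
    - [[0,0,0],[0,-2.46,2.23],7]
    - [[0,0,0],[0,0,0],7]
    - [[0,0,0],[0,0,0],7]

```text
clock: 19.12
tool_pos: [0.5488, -0.2016, 0.134]
eef_rot: [0.147, 0.692, -0.147, 0.692]
contact_force: [-0.3, 0.6, -0.9]
opening: 0.795
```

Run:
```python
from m import *
go(.549,-.199,.09); w=snap('wrist')
t=snap('top')
from m import brass
for b in brass(w): print(b)
print('pred knobtop',proj(w,(.549,-.199,.07)).round(1),'foot',proj(w,(.549,-.199,.0)).round(1))
cs=dots(t,[(232,225),(274,217),(242,285),(284,277)],4); print(cs.round(1))
cv2.imwrite('pics/w5.png',w['color'][:,:,::-1])
```

```text
t 19.12 tcp [ 0.5488 -0.2016  0.134 ] y-axis yaw 66.02 x axis [-7.e-04 -7.e-04 -1.e+00] F [-0.34  0.64 -0.89] op 7.0
world d cm [ 0.02  0.26 -4.4 ] tool d cm [ 4.4   0.25 -0.09]
(array([ 295,  193,   64,   77, 3644], dtype=int32), array([327.1, 229.9]))
(array([  86,  349,   39,   77, 1407], dtype=int32), array([100.6, 387.4]))
(array([553, 372,  10,  51, 207], dtype=int32), array([558.8, 397.1]))
pred knobtop [328.9 243.6] foot [328.  215.6]
[[231.8 225.3]
 [273.5 217.5]
 [241.6 285.1]
 [283.7 277.5]]
```

View pics/w5.png

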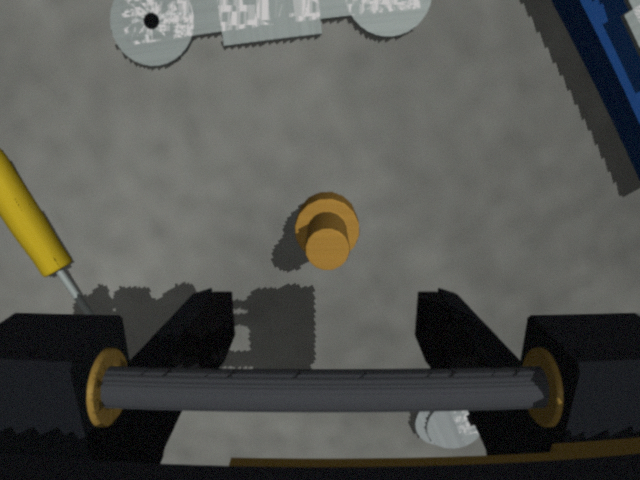

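The weight stands between the open jaws: knob top at (327,249), fingers at (234,291) and (417,291), driver well clear at left. The cover dots in the top view are unmoved, within 0.2 px. I lower and grip.

Request:
drive_tool:
  deltas:
    - [[0,0,0],[1,0.28,0.05],7]
    - [[0,0,0],[1.5,0,0],7]
    - [[0,0,0],[1.5,0,0],7]
    - [[0,0,0],[1.5,0,0],7]
    - [[0,0,0],[1.5,0,0],7]
    - [[0,0,0],[1.5,0,0],7]
    - [[0,0,0],[1.5,0,0],7]
    - [[0,0,0],[1,0,0],7]
    - [[0,0,0],[0.6,0,0],7]
    - [[0,0,0],[0.2,0,0],7]
    - [[0,0,0],[0,0,0],7]
    - [[0,0,0],[0,0,0],7]

```text
clock: 20.22
tool_pos: [0.5513, -0.1964, 0.0173]
eef_rot: [0.145, 0.692, -0.145, 0.692]
contact_force: [-0.2, 0.5, -0.4]
opening: 0.794
```

Run:
```python
from h import *
go(.5505,-.199,.014)
```

```text
t 20.22 tcp [ 0.5513 -0.1964  0.0173] y-axis yaw 66.31 x axis [ 9.e-04  0.e+00 -1.e+00] F [-0.19  0.5  -0.43] op 6.99
world d cm [-0.08 -0.26 -0.33] tool d cm [ 0.33 -0.27  0.03]
```

Request:
drive_tool:
  deltas:
    - [[0,0,0],[0.1,-0.25,0.03],7]
    - [[0,0,0],[0.2,0,0],7]
    - [[0,0,0],[0,0,0],7]
    - [[0,0,0],[0,0,0],7]

```text
clock: 20.55
tool_pos: [0.5502, -0.1993, 0.014]
eef_rot: [0.145, 0.692, -0.145, 0.692]
contact_force: [0.3, -0.2, 0.6]
opening: 0.792
```

Run:
```python
from m import *
go(.5505,-.199,.014); w=snap('wrist','w6.png')
for b in brass(w): print(b)
h=cv2.cvtColor(w['color'],cv2.COLOR_RGB2HSV); m=cv2.inRange(h,(12,110,60),(24,255,255)); g=w['color'].sum(2)
for v in range(220,350,10):
    x=np.flatnonzero(m[v,200:460])+200; dk=np.flatnonzero(g[v,150:500]<90)+150
    print(v,x[[0,-1]] if len(x) else '', 'dark L end',dk[dk<315].max(initial=0),'dark R start',dk[dk>340].min(initial=999))
```

```text
t 20.55 tcp [ 0.5502 -0.1993  0.014 ] y-axis yaw 66.27 x axis [ 3.e-04 -0.e+00 -1.e+00] F [ 0.34 -0.16  0.61] op 6.98
world d cm [0.03 0.03 0.  ] tool d cm [-0.    0.04  0.01]
(array([  267,   239,   108,   131, 10467], dtype=int32), array([322.5, 305.8]))
(array([  86,  349,   40,   77, 1420], dtype=int32), array([100.9, 385.7]))
(array([550, 371,  13,  54, 261], dtype=int32), array([557.8, 401. ]))
220  dark L end 0 dark R start 999
230  dark L end 0 dark R start 999
240 [309 333] dark L end 0 dark R start 999
250 [295 352] dark L end 0 dark R start 999
260 [288 361] dark L end 0 dark R start 999
270 [283 366] dark L end 0 dark R start 999
280 [275 369] dark L end 0 dark R start 999
290 [270 373] dark L end 210 dark R start 439
300 [267 374] dark L end 230 dark R start 419
310 [268 374] dark L end 231 dark R start 418
320 [270 372] dark L end 233 dark R start 417
330 [275 367] dark L end 233 dark R start 416
340 [292 347] dark L end 232 dark R start 418
```

Request:
drive_tool:
  deltas:
    - [[0,0,0],[0,-0.17,0],5]
    - [[0,0,0],[0,0,0],4]
    - [[0,0,0],[0,0,0],2]
    - [[0,0,0],[0,0,0],2]
    - [[0,0,0],[0,0,0],2]
    - [[0,0,0],[0,0,0],2]
    - [[0,0,0],[0,0,0],2]
    - [[0,0,0],[0,0,0],2]
  force: 25

```text
clock: 21.27
tool_pos: [0.5495, -0.2005, 0.0138]
eef_rot: [0.145, 0.692, -0.145, 0.692]
contact_force: [0.4, 1.1, 0.1]
opening: 0.288
```

Run:
```python
from m import *
go(.5505,-.199,.014); w=snap('wrist'); 
for b in brass(w)[:1]: print(b)
for k in (.07,.028,0): print(k,proj(w,(.5505,-.199,k)).round(1))
cv2.imwrite('pics/w7.png',cv2.resize(w['color'][200:400,200:460],None,fx=2.5,fy=2.5)[:,:,::-1])
```

```text
t 21.27 tcp [ 0.5495 -0.2005  0.0138] y-axis yaw 66.3 x axis [ 1.e-04  1.e-04 -1.e+00] F [0.39 1.09 0.07] op 2.54
world d cm [0.1  0.15 0.02] tool d cm [-0.02  0.18  0.03]
(array([ 274,  239,  102,  131, 8154], dtype=int32), array([324.1, 303.4]))
0.07 [330.6 363.5]
0.028 [329.1 304.1]
0 [328.4 278. ]
```

View pics/w7.png

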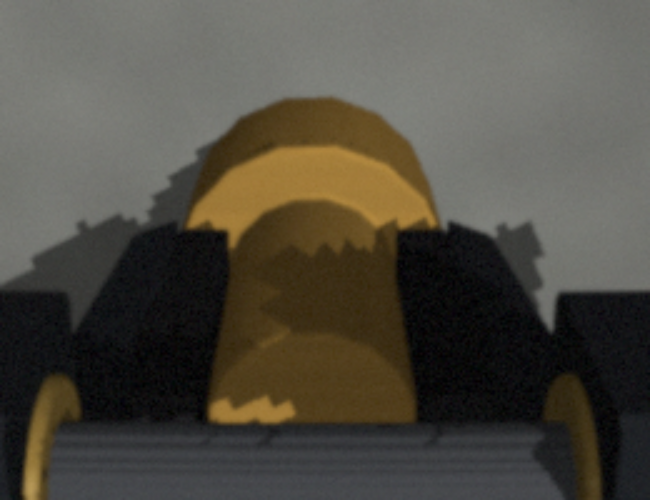

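Run:
```python
from h import *
w=load('wrist'); M=R.from_quat(w['st']['eef_rot']).as_matrix()
for u,v,z,e in ((325,258,.028,-.022),(324,280,.028,-.013),(324,239.3,0,-.022)):
    q=M.T@(on(w,u+4,v-3,z)-w['st']['tool_pos']); print(q.round(4),'axis z',(q[2]-e).round(4))
go(*C['B'],.1)
```

```text
[-0.0142  0.0017 -0.0203] axis z 0.0017
[-0.0142  0.0013 -0.0113] axis z 0.0017
[ 0.0138  0.0016 -0.0197] axis z 0.0023
t 21.32 tcp [ 0.5495 -0.2005  0.0138] y-axis yaw 66.3 x axis [ 1.e-04  2.e-04 -1.e+00] F [ 0.32  0.08 -0.7 ] op 2.51
world d cm [ 2.85 25.75  8.62] tool d cm [-8.62 24.73 -7.75]
```

The knob is held at 25 mm opening. The axis is about 2 mm off along tool z, which I allow for. Now lift.

Request:
drive_tool:
  deltas:
    - [[0,0,0],[-0.5,0,0],2]
    - [[0,0,0],[-1,0,0],2]
    - [[0,0,0],[-2,0,0],2]
    - [[0,0,0],[-2.5,0,0],2]
    - [[0,0,0],[-2.5,0,0],2]
    - [[0,0,0],[0,0,0],2]

```text
clock: 21.82
tool_pos: [0.5524, -0.2014, 0.1036]
eef_rot: [0.145, 0.689, -0.145, 0.695]
contact_force: [1.5, -0.2, -4.2]
opening: 0.286
```

Request:
drive_tool:
  deltas:
    - [[0,0,0],[0,1.3,-0.4],2]
    - [[0,0,0],[0,2.5,-0.8],2]
    - [[0,0,0],[0,2.5,-0.8],2]
    - [[0,0,0],[0,2.5,-0.8],2]
    - [[0,0,0],[0,2.5,-0.8],2]
    - [[0,0,0],[0,2.5,-0.8],2]
    - [[0,0,0],[0,2.5,-0.8],2]
    - [[0,0,0],[0,2.5,-0.8],2]
    - [[0,0,0],[0,2.5,-0.8],2]
    - [[0,0,0],[0,2.5,-0.8],2]
    - [[0,0,0],[0,0.8,-0.34],2]
    - [[0,0,0],[0,0,0],2]

```text
clock: 22.82
tool_pos: [0.5742, 0.062, 0.0976]
eef_rot: [0.144, 0.694, -0.142, 0.691]
contact_force: [0.1, 0.0, -3.1]
opening: 0.287
```

Request:
drive_tool:
  deltas:
    - [[0,2.4,0.85],[0,0,0],2]
    - [[0,2.3,0.85],[0,0,0],2]
    - [[0,0,0],[0,0,0],2]
    - [[0,0,0],[0,0,0],2]

```text
clock: 23.15
tool_pos: [0.5752, 0.054, 0.0977]
eef_rot: [0.162, 0.718, -0.131, 0.665]
contact_force: [-0.2, 0.5, -3.9]
opening: 0.286
```

```bash
cat > pl.py <<'E'
from h import *
n=np.array([.722*.087,-.691*.087,1]); n/=np.linalg.norm(n)
st=r.get_state(); M=R.from_quat(st['eef_rot']).as_matrix()
foot=st['tool_pos']+M@np.array([.0138,.001,.002])
print('foot',foot.round(4),'axis up',-M[:,0].round(4),'want',n.round(4))
go(*(st['tool_pos']+[.578-foot[0],.057-foot[1],.0365-foot[2]]))
E
python3 pl.py
```

```text
foot [0.5765 0.0549 0.0839] axis up [ 0.0641 -0.0583  0.9962] want [ 0.0626 -0.0599  0.9962]
t 23.15 tcp [0.5752 0.054  0.0977] y-axis yaw 66.02 x axis [-0.0641  0.0583 -0.9962] F [-0.24  0.49 -3.94] op 2.52
world d cm [ 0.15  0.21 -4.74] tool d cm [4.72 0.12 0.44]
```

Request:
drive_tool:
  deltas:
    - [[0,0,0],[1,0.03,0.1],2]
    - [[0,0,0],[1,0.03,0.1],2]
    - [[0,0,0],[1,0.03,0.1],2]
    - [[0,0,0],[0.6,0.03,0.1],2]
    - [[0,0,0],[0.3,0,0],2]
    - [[0,0,0],[0,0,0],2]
    - [[0,0,0],[0,0,0],2]

```text
clock: 23.73
tool_pos: [0.5773, 0.0586, 0.0595]
eef_rot: [0.161, 0.718, -0.129, 0.665]
contact_force: [0.6, 0.4, -3.8]
opening: 0.287
```

```bash
python3 pl.py
```

```text
foot [0.5787 0.0595 0.0456] axis up [ 0.0633 -0.0601  0.9962] want [ 0.0626 -0.0599  0.9962]
t 23.73 tcp [0.5773 0.0586 0.0595] y-axis yaw 66.24 x axis [-0.0633  0.0601 -0.9962] F [ 0.56  0.37 -3.76] op 2.53
world d cm [-0.07 -0.25 -0.91] tool d cm [ 0.9  -0.28  0.12]
```

Request:
drive_tool:
  deltas:
    - [[0,0,0],[0.2,-0.26,0.1],2]
    - [[0,0,0],[0.3,0,0],2]
    - [[0,0,0],[0.2,0,0],2]
    - [[0,0,0],[0,0,0],2]
    - [[0,0,0],[0,0,0],2]

```text
clock: 24.15
tool_pos: [0.5767, 0.056, 0.0525]
eef_rot: [0.161, 0.718, -0.129, 0.665]
contact_force: [0.1, 0.3, -4.1]
opening: 0.288
```

```bash
python3 pl.py
python3 - <<'E'
from h import *
w=snap('wrist'); s=snap('scene')
b=cv2.resize(s['color'][215:315,320:440],(480,400),interpolation=2)
a=cv2.resize(w['color'][180:380,220:380],(320,400),interpolation=2)
cv2.imwrite('pics/m3.png',np.hstack([a,b])[:,:,::-1])
E
```

```text
foot [0.5781 0.057  0.0386] axis up [ 0.0632 -0.0602  0.9962] want [ 0.0626 -0.0599  0.9962]
t 24.15 tcp [0.5767 0.056  0.0525] y-axis yaw 66.22 x axis [-0.0632  0.0602 -0.9962] F [ 0.11  0.31 -4.08] op 2.54
world d cm [-0.01  0.   -0.21] tool d cm [ 0.21 -0.01  0.01]
```

The foot is centred over corner B at 38.6 mm with the right lean. I lower it gently.

Request:
drive_tool:
  deltas:
    - [[0,0,0],[0.05,0,0],2]
    - [[0,0,0],[0.05,0,0.01],2]
    - [[0,0,0],[0.05,0,0],2]
    - [[0,0,0],[0.05,0,0],2]
    - [[0,0,0],[0,0,0],2]

```text
clock: 24.67
tool_pos: [0.5767, 0.0561, 0.0504]
eef_rot: [0.161, 0.718, -0.129, 0.665]
contact_force: [0.0, -0.9, -4.4]
opening: 0.285
```

Request:
drive_tool:
  deltas:
    - [[0,0,0],[0.05,0,0.01],2]
    - [[0,0,0],[0.05,0,0],2]
    - [[0,0,0],[0.05,0,0.01],2]
    - [[0,0,0],[0.05,0,0],2]
    - [[0,0,0],[0,0,0],2]

```text
clock: 25.08
tool_pos: [0.5769, 0.0561, 0.0485]
eef_rot: [0.161, 0.718, -0.129, 0.665]
contact_force: [-0.9, -0.4, -3.0]
opening: 0.285
```

Request:
drive_tool:
  deltas:
    - [[0,0,0],[0.05,0,0.01],2]
    - [[0,0,0],[0.05,0,0],2]
    - [[0,0,0],[0.05,0,0.01],2]
    - [[0,0,0],[0,0,0],2]

```text
clock: 25.42
tool_pos: [0.5769, 0.0561, 0.0469]
eef_rot: [0.161, 0.718, -0.129, 0.665]
contact_force: [-0.2, -0.9, -3.1]
opening: 0.286
```

```bash
python3 pl.py
```

```text
foot [0.5782 0.057  0.033 ] axis up [ 0.0632 -0.0601  0.9962] want [ 0.0626 -0.0599  0.9962]
t 25.42 tcp [0.5769 0.0561 0.0469] y-axis yaw 66.22 x axis [-0.0632  0.0601 -0.9962] F [-0.16 -0.9  -3.11] op 2.52
world d cm [-0.02 -0.    0.35] tool d cm [-0.34 -0.   -0.05]
```

Contact has begun, with about 1 N taken off the wrist. I continue to the bottom at foot ≈ 28 mm.

Request:
drive_tool:
  deltas:
    - [[0,0,0],[0.05,0,0],2]
    - [[0,0,0],[0.05,0,0.01],2]
    - [[0,0,0],[0.05,0,0],2]
    - [[0,0,0],[0.05,0,0],2]
    - [[0,0,0],[0,0,0],2]

```text
clock: 25.83
tool_pos: [0.5769, 0.0561, 0.0449]
eef_rot: [0.161, 0.718, -0.129, 0.665]
contact_force: [-0.1, -0.5, -2.6]
opening: 0.286
```

Request:
drive_tool:
  deltas:
    - [[0,0,0],[0.05,0,0.01],2]
    - [[0,0,0],[0.05,0,0],2]
    - [[0,0,0],[0,0,0],2]

```text
clock: 26.08
tool_pos: [0.5769, 0.0563, 0.0439]
eef_rot: [0.161, 0.718, -0.129, 0.665]
contact_force: [0.6, -0.1, -3.2]
opening: 0.286
```

Request:
drive_tool:
  deltas:
    - [[0,0,0],[0.05,0,0],2]
    - [[0,0,0],[0,0,0],2]

```text
clock: 26.25
tool_pos: [0.5769, 0.0563, 0.0435]
eef_rot: [0.161, 0.718, -0.129, 0.665]
contact_force: [0.2, -0.6, -3.3]
opening: 0.289
```

Request:
drive_tool:
  deltas:
    - [[0,0,0],[0.04,0,0],2]
    - [[0,0,0],[0,0,0],2]

```text
clock: 26.42
tool_pos: [0.5769, 0.0563, 0.0431]
eef_rot: [0.161, 0.718, -0.129, 0.665]
contact_force: [-0.0, -1.0, -3.5]
opening: 0.288
```

Request:
drive_tool:
  deltas:
    - [[0,0,0],[0.04,0,0],2]
    - [[0,0,0],[0,0,0],2]

```text
clock: 26.58
tool_pos: [0.5769, 0.0563, 0.0427]
eef_rot: [0.161, 0.718, -0.129, 0.665]
contact_force: [1.0, -0.8, -4.5]
opening: 0.288
```

Request:
drive_tool:
  deltas:
    - [[0,0,0],[0.04,0,0],2]
    - [[0,0,0],[0,0,0],2]

```text
clock: 26.75
tool_pos: [0.577, 0.0563, 0.0425]
eef_rot: [0.161, 0.717, -0.129, 0.665]
contact_force: [0.4, -0.6, -1.3]
opening: 0.284
```

Request:
drive_tool:
  deltas:
    - [[0,0,0],[0.04,0,0],2]
    - [[0,0,0],[0,0,0],2]

```text
clock: 26.92
tool_pos: [0.577, 0.0563, 0.0423]
eef_rot: [0.161, 0.717, -0.129, 0.665]
contact_force: [-0.6, -1.3, 1.8]
opening: 0.284
```

Request:
drive_tool:
  deltas:
    - [[0,0,0],[0.04,0,0],2]
    - [[0,0,0],[0,0,0],2]

```text
clock: 27.08
tool_pos: [0.5771, 0.0562, 0.0421]
eef_rot: [0.161, 0.717, -0.129, 0.665]
contact_force: [-0.4, -1.6, 5.1]
opening: 0.286
```

It is seated on the low pad: foot ≈ 28 mm, about 9 N on the plate. I ease off a little and let go.

Request:
drive_tool:
  deltas:
    - [[0,0,0],[-0.05,0,0],2]
    - [[0,0,0],[0,0,0],2]
    - [[0,0,0],[0,0,0],2.7]
    - [[0,0,0],[0,0,0],3]
    - [[0,0,0],[0,0,0],3.5]
    - [[0,0,0],[0,0,0],4.5]
    - [[0,0,0],[0,0,0],5]
    - [[0,0,0],[0,0,0],5]
    - [[0,0,0],[0,0,0],5]
  force: 10

```text
clock: 27.83
tool_pos: [0.5768, 0.0565, 0.042]
eef_rot: [0.161, 0.718, -0.129, 0.665]
contact_force: [-0.4, -0.2, -0.4]
opening: 0.566
```

Request:
drive_tool:
  deltas:
    - [[0,0,0],[-0.3,0,0],5.5]
    - [[0,0,0],[-1,0,0],5.5]
    - [[0,0,0],[-1.5,0,0],5.5]
    - [[0,0,0],[-3,0,0],5.5]
    - [[0,0,0],[-3,0,0],5.5]
    - [[0,0,0],[-3,0,0],5.5]
    - [[0,0,0],[0,0,-3],5.5]
    - [[0,0,0],[0,0,-3],5.5]
    - [[0,0,0],[0,0,-3],5.5]
    - [[0,0,0],[0,0,-3],5.5]
    - [[0,0,0],[0,0,0],5.5]
    - [[0,0,0],[0,0,0],5.5]

```text
clock: 28.83
tool_pos: [0.4738, 0.0979, 0.1706]
eef_rot: [0.16, 0.718, -0.128, 0.666]
contact_force: [1.1, -0.9, 0.0]
opening: 0.628
```

Run:
```python
from m import *
go(*C['B'],.1); w=snap('wrist'); s=snap('scene'); t=snap('top')
print(dots(t,[(232,225),(242,285),(284,277)],4).round(1)); print(dots(s,[(386,284),(411,236),(373,219)],5).round(1))
b=cv2.resize(s['color'][205:315,315:445],(400,338),interpolation=2)
a=cv2.resize(w['color'],(400,300)); a=cv2.copyMakeBorder(a,0,38,0,0,0)
cv2.imwrite('pics/f.png',np.hstack([a,b])[:,:,::-1])
for k in C: print(k,proj(w,(*C[k],.034)).round(1), proj(s,(*C[k],.034)).round(1))
```

```text
t 28.83 tcp [0.4738 0.0979 0.1706] y-axis yaw 66.37 x axis [-0.0626  0.06   -0.9962] F [ 1.06 -0.91  0.01] op 5.53
world d cm [10.42 -4.09 -7.06] tool d cm [ 6.13  0.22 11.73]
[[nan nan]
 [nan nan]
 [nan nan]]
[[386.4 284.2]
 [411.7 233.9]
 [372.8 218.5]]
A [412.1 309.8] [386.8 284.1]
B [324.6 367. ] [346.6 265.5]
C [324.9 184.4] [411.7 235.5]
D [233.4 248.8] [373.2 218.6]
```

View pics/f.png

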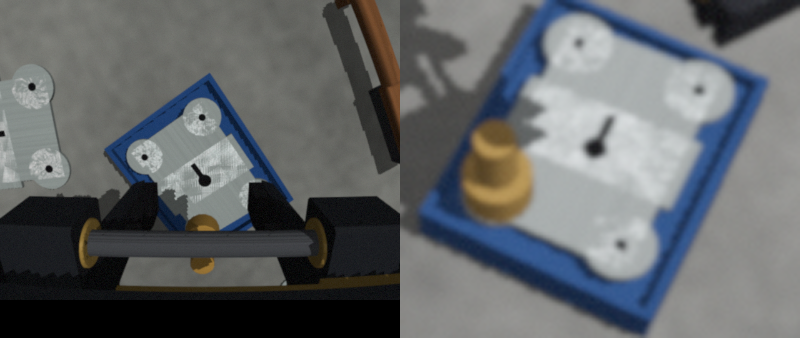

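The weight stands upright on B at crop (497,185). A and D are unmoved, and C's dot rose 1.7 px (about 6 mm), so B is held down. The gripper is clear, so I hand in.

Request:
drive_tool:
  deltas:
    - [[0,0,0],[-1,0,0],5.5]
    - [[0,0,0],[0,0,0],5.5]
    - [[0,0,0],[0,0,0],5.5]
    - [[0,0,0],[0,0,0],5.5]

```text
clock: 29.32
tool_pos: [0.4757, 0.0963, 0.1791]
eef_rot: [0.162, 0.717, -0.129, 0.665]
contact_force: [-1.0, -0.3, 0.2]
opening: 0.622
```

Run:
```python
from m import *
s=snap('scene'); print(dots(s,[(386,284),(411,235),(373,219)],5).round(1), [b for b in brass(s) if b[0][0]>300 and b[0][0]<400]); print(r.finish_job())
```

```text
[[386.4 284.2]
 [411.8 233.9]
 [372.8 218.6]] [(array([336, 245,  21,  31, 502], dtype=int32), array([345.9, 261.2]))]
the job is handed in; nothing more can be done
None
```

The brass weight now stands upright on the corner that dips and holds it down. I handed the job in at about 29 s; no verdict was reported.

- **Pressing the corners:** I pressed the far-left corner first, and it was firm at 8 N. The far-right corner then gave way at about 1.5 N, sank about 5 mm, and stood firm on its low pad at 12.7 N. I let it come back and pressed the diagonally opposite corner. That one was firm at the original level at 13.6 N, so the plate was level again. I did not press the fourth corner.
- **Placing the weight:** I set it on the far-right corner, leaned about 5° to match the dipped plate, with about 9 N on the plate as it seated. Then I eased off, let go and backed away.
- **Last checks:**
  - The weight is upright on that corner and the gripper touches nothing.
  - The dots on the two neighbouring corners had not moved.
  - The opposite dot rose 1.7 px, about 6 mm, as it should with the corner held down.
  - Nothing changed between the last two pictures.
- **Disagreements:**
  - The real fingertips sat about 32 mm behind the point the interface gives. I found this from the wrist picture and confirmed it by touch, so the first slow descent never reached the plate.
  - The dip I felt was slightly less than the stated 5.5–6.5 mm.
  - In the last top-view check the dots could not be read, so the final check rests on the scene view.

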